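# Hang the sugar tongs on the caddy and hold the caddy up, level

## Robot

A 7-joint arm with a two-finger parallel gripper is mounted at the origin on the work surface. World frame = base frame: x ahead of the robot, y to its left, z up, the work surface at z = 0. Lengths are in m, angles in rad, forces in N, time in s.
With the tool pointing down it reaches from about 0.4 to 0.85 m from the base axis. Payload 4.5 kg.
Tool frame: the origin (TCP) lies on the centre line of the jaws, within the pads' length; the fingertips stand r.tip_reach ahead of it and the grasp point (between the pads) lies 3 mm ahead of it (r.tip_reach is the distance from the TCP to the fingertips, in m); z points along the fingers, y is the line along which they close (so a half turn about z gives the same grasp; the last joint's range is limited). The gripper opens to 88 mm and grips with 3 to 60 N. Pads are 18 mm wide; open, the fingers measure 123 mm over their backs; the gripper's body (75 mm by 187 mm) begins 45 mm behind the grasp point.
Start: joints at [-1.112, 0.689, -0.195, 1.565, 0.157, 0.902, -0.215], TCP at [0.258, 0.569, 0.261] pointing down, gripper open.
Joint ranges: [-3.01, 3.01], [-0.46, 2.08], [-1.47, 1.51], [0.13, 2.56], [-1, 4.14], [0.04, 2.09], [-2.66, 2.66]. Speed limits (rad/s): [2.57, 2.57, 3.14, 3.14, 3.14, 3.14, 3.14].

## Interface

Orientations are given as a unit quaternion [x, y, z, w].
In Python, from plant import readout, eyes, ticket, r gives the robot as it stands. The module is installed in compiled form; this text tells all that it offers.
- The arm moves only by the tool carry_out, never from a script. Its argument "motion" is a list that holds one entry, the list of rows, each a list of 7 numbers: the shift along the tool's x, y, z in mm, then the turn, a rotation vector about the tool's x, y, z in rad, then the opening in per cent of the stroke, from 0 (shut) to 100 (fully open). In form: [[[dx, dy, dz, ax, ay, az, claw], ...]]. A call has 1 to 8 rows; each row shifts and turns the commanded pose from where the row before left it, along the tool's axes as they then stand; what a row does not reach is not made up. A row lasts 1/10 s, in which the tool goes at most 50 mm and 8.59 degrees, less where a joint would pass 70% of its speed; a pose out of reach is approached as far as the arm can. A call is refused whole if a number of a shift passes 50 or a number of a turn 0.15, either way. A call with a gripper value outside its range is refused whole. The fingers move at their own pace and stop on an object; "squeeze" is the grip in N (left out, the last holds). Time passes only in rows, so rows that do not move let the fingers close. It gives the time, the measured TCP pose, the force and the opening at its end, in the units of the state.
- readout.get_state(): the state, without advancing time (a new reading comes with each control period).
- eyes.snapshot(name): name is "scene" or "side" or "wrist"; returns a dict with "pixels" (400x640x3 uint8, red, green, blue), "K" (3x3 intrinsics, pixels), "origin" and "attitude" of the camera in the world. Camera axes: x right, y down, z forward; pixel columns grow to the right and rows downward; lengths in m; the calibration is good to about 2 mm. A picture is of the moment at which its call begins. There is no depth.
- ticket.finish_job(): hands the job in, once; it reports no verdict.
The state is a dict: "clock": time; "q": joint angles; "qd": joint speeds; "joint_torque": joint torques, N m; "tool_pos": TCP position; "eef_rot": TCP orientation; "contact_force": force on the tool from outside, world axes, zero at the start; "moment": the same for the moment, N m; "opening": opening from 0.0 (shut) to 1.0 (fully open).
Only numpy, scipy, OpenCV 4.12 (cv2) and the standard library are available. Lean on these libraries where they do the work, as an engineer would, in place of code of your own. Each camera call takes 0.05 s, during which the arm holds its last target. There are 200 camera calls.

## Task

Take the sugar tongs off the rim of the bread box and hang them astride the wooden carrying bar of the condiment caddy, towards either end so that the middle stays free, and let go of them. Then grip the bar by its middle, lift the caddy about 10 cm off the table with its jars, sugar pot and hanging tongs still in place, and finish while holding it there, level and still. Keep the caddy from tipping throughout, and leave the bread box, mug, glass and bowl where they stand.

Things in the scene. Friction and masses are not known exactly. Their poses are not given: they have to be found in the camera images.
- caddy: Loose black caddy, 0.35 kg (0.7 loaded): tray 90 mm (x) by 260 (y), 30 high, 3 compartments along y, a post at each y end (16 mm x, 8 mm y) and atop the posts a straight wooden carrying bar along y, 260 mm long, 16 wide (x), 20 high: underside z = 155 mm, top z = 175; 90 mm free above the jars. Origin: centre of underside, height 0 on the table, z up. Stands left or right, yaw varies.
- caddy_grip (a point): Middle of the caddy's wooden carrying bar, on the bar's centre line, 165 mm above the caddy's underside; axes as the caddy's.
- tongs: Loose rigid steel tongs, 45 g: upside-down U of strip 24 mm wide (y), 3 thick. Legs 28 mm apart inside, 34 over the outside (x) for 46 mm below the bow, then flaring to 51 over the tips, 88 mm below it. Origin: middle of the bow's underside, which rests on rim or bar (175 mm above the caddy's underside); x leg to leg, z up. Start astride the bread box's near wall; pinch from above across the legs.
- bread_box: Loose open dark wooden box, 1.6 kg, 180 mm (x) by 200 (y), 120 high, walls 12 thick; loaves in the half towards +x rise 15 mm above the rim, about 75 mm beside the near (-x) wall are free. Origin: centre of underside, z up. The tongs hang on the near (-x) wall, middle plane x = -84 mm, running along y.
- jam_red: Loose jar of red jam with a brass lid, 58 mm diameter, 58 mm high, about 100 g, in the caddy's compartment at the -y end. Origin: centre of the underside.
- jam_orange: Loose jar of orange jam with a brass lid, 58 mm diameter, 58 mm high, about 100 g, in the caddy's compartment at the +y end. Origin: centre of the underside.
- sugar_pot: Loose white pot with sugar lumps, 60 mm diameter, 45 mm high, about 110 g, in the caddy's middle compartment. Origin: centre of the underside.
- mug: Bystander: loose white mug, 82 mm diameter, 92 mm high. Origin: centre of the underside.
- tumbler: Bystander: loose empty drinking glass, 76 mm diameter, 85 mm high. Origin: centre of the underside.
- bowl: Bystander: loose grey bowl, 124 mm diameter, 60 mm high. Origin: centre of the underside.
Things that resemble listed ones, but are neither listed nor needed, are in the scene too. Leave any purple look-alike of the sugar_pot alone. Several things have the shape of the tongs; the one meant has the colours described above.

How it is judged:
By the outcome, as a careful person would: the job done as asked, in the order asked, and still so for the second after the job is handed in, while the arm keeps its last pose, push and grip.
It also fails if it takes over 61 s, if anything falls off the work surface, if the arm or the gripper's body presses on something with over 40 N, if the wrist force passes 120 N, or if a joint passes its speed limit or range.

## Working session

There is one attempt and no reset: what is moved stays moved. The work goes in short steps, Python scripts to look and compute and a tool call to move; the robot and the scene stay as the last step left them, time stands still between calls to the robot, and variables do not carry over. Pictures are saved under pics/ and viewed, on a budget of 10 in all, crops included, one or two more only if the job needs it, and the job is handed in when it is done.

Besides the shell and the picture viewer there is one more tool, called after "Request:" by a JSON object that holds its "op" and its "data", one argument or row to a line. carry_out: Moves the arm, as the interface text tells. Its arguments: {"type":"object","properties":{"motion":{"type":"array","items":{"type":"array","items":{"type":"array","items":{"type":"number"}}}},"squeeze":{"type":"number"}},"required":["motion"]}

```bash
mkdir -p pics
python3 - <<'E'
from plant import readout, eyes, r
import cv2,numpy as np,pickle
d={}
for n in("scene","side","wrist"):
    s=eyes.snapshot(n); d[n]=s; cv2.imwrite(f"pics/{n}0.png",s["pixels"][:,:,::-1])
    print(n,np.round(s["K"],1).tolist(),np.round(s["origin"],3),np.round(s["attitude"],3).tolist())
pickle.dump(d,open("d0.pkl","wb"))
st=readout.get_state();print(st["clock"],st["tool_pos"],st["eef_rot"],st["opening"],st["contact_force"],r.tip_reach)
E
```

```text
scene [[391.5, 0.0, 321.7], [0.0, 391.5, 191.2], [0.0, 0.0, 1.0]] [1.109 0.064 0.677] [0.605, 0.698, -0.296, -0.243]
side [[368.3, 0.0, 321.9], [0.0, 368.3, 197.0], [0.0, 0.0, 1.0]] [0.459 0.614 0.484] [-0.093, 0.86, -0.499, 0.048]
wrist [[304.0, 0.0, 319.6], [0.0, 304.0, 198.4], [0.0, 0.0, 1.0]] [0.192 0.599 0.384] [0.831, 0.537, 0.077, 0.121]
0.15 [0.2574289  0.56904193 0.2601185 ] [ 2.10769123e-01  9.77535637e-01 -6.67757864e-04 -9.83669675e-05] 1.0040820369155161 [-0.68592084 -0.09751606 -0.46798251] 0.022
```

View pics/scene0.png

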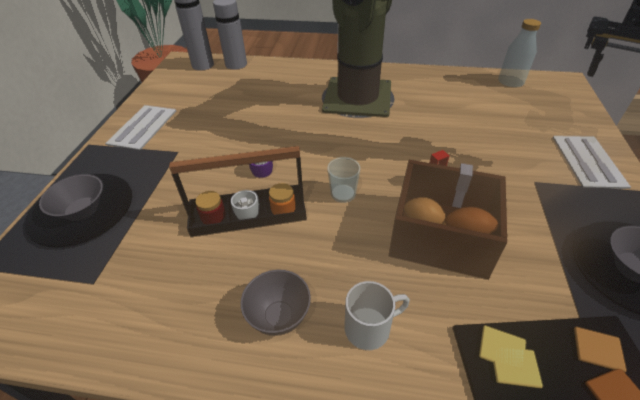

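View pics/side0.png

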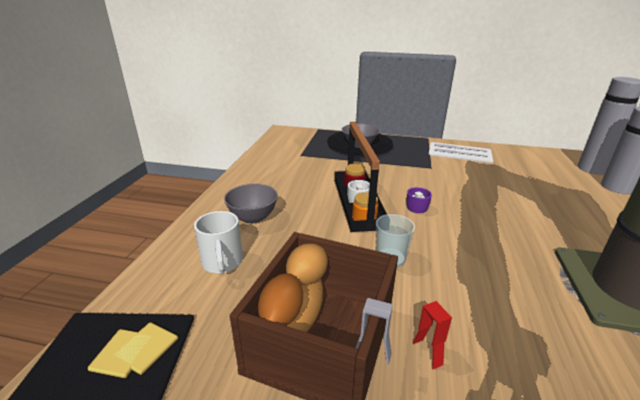

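The scene and side views show three tongs-shaped or pot-shaped candidates:
- Steel tongs astride the box wall: scene (463,185), side (375,315). They are grey and sit on the near wall, so they fit the description.
- Red tongs standing on the table: scene (440,160), side (435,330). Wrong colour, and they stand close outside the wall, so I must avoid them.
- Purple pot: scene (261,165). Leave it alone.

The caddy bar runs in scene from (175,164) to (300,152). I'll confirm with one enlarged composite.

```bash
cat > h.py <<'E'
import numpy as np,cv2
from scipy.spatial.transform import Rotation as R
def P(s):
    Rm=R.from_quat(s["attitude"]).as_matrix().T
    return s["K"]@np.c_[Rm,-Rm@np.array(s["origin"])]
def proj(s,X):
    X=np.atleast_2d(X); h=np.c_[X,np.ones(len(X))]@P(s).T; return h[:,:2]/h[:,2:]
def tri(s1,p1,s2,p2):
    X=cv2.triangulatePoints(P(s1),P(s2),np.array(p1,float).reshape(-1,2).T,np.array(p2,float).reshape(-1,2).T)
    X=(X[:3]/X[3]).T
    return X,np.abs(proj(s1,X)-p1).max(1),np.abs(proj(s2,X)-p2).max(1)
def crop(s,x,y,w,h,W,H):
    return cv2.resize(s["pixels"][y:y+h,x:x+w,::-1],(W,H),interpolation=cv2.INTER_CUBIC)
E
python3 - <<'E'
import pickle,cv2,numpy as np
from h import *
d=pickle.load(open("d0.pkl","rb"))
a=np.hstack([crop(d["scene"],390,140,130,97,400,300),crop(d["side"],300,230,160,120,400,300)])
b=np.hstack([crop(d["scene"],160,130,160,120,400,300),crop(d["side"],325,110,80,60,400,300)])
cv2.imwrite("pics/c1.png",np.vstack([a,b]))
E
```

```text
(no output)
```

View pics/c1.png

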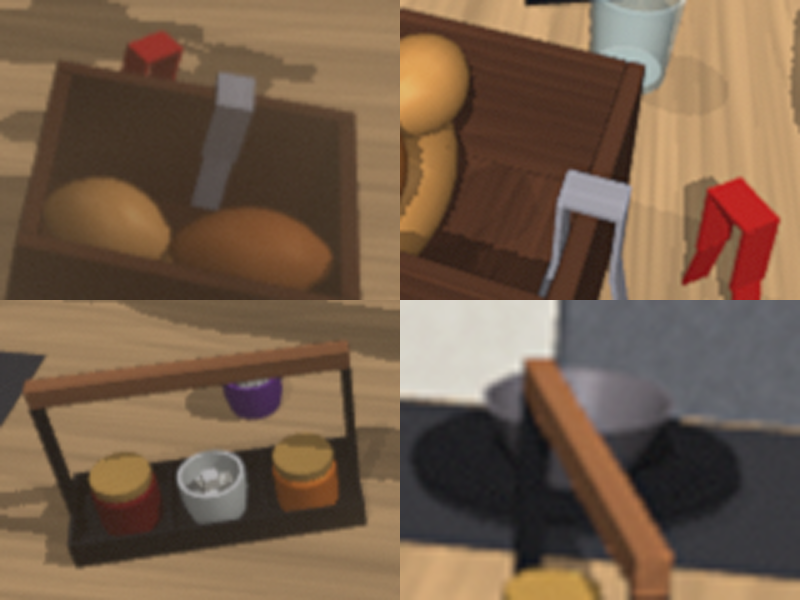

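Run:
```python
import pickle,cv2,numpy as np
from h import *
d=pickle.load(open("d0.pkl","rb"));S,D=d["scene"],d["side"]
np.set_printoptions(precision=4,suppress=True)
A=np.array([[218,72],[256,78],[253,108],[218,105],[60,63]])*130/400+[390,140]
B=np.array([[230,187],[226,220],[160,205],[165,172],[243,65]])*.4+[300,230]
X,e,f=tri(S,A,D,B);print(X,e,f);c=X[:4].mean(0);print("tongs",c)
u=(X[0]+X[1]-X[2]-X[3])[:2]/2;v=(X[1]+X[2]-X[0]-X[3])[:2]/2;print(u,v,np.degrees(np.arctan2(-u[1],-u[0])),np.degrees(np.arctan2(-v[0],v[1])))
A=np.array([[27,87],[348,48]])*.4+[160,130];B=np.array([[138,61],[252,260]])*.2+[325,110]
X,e,f=tri(S,A,D,B);print("bar",X,e,f,X.mean(0));w=X[1]-X[0];print(np.linalg.norm(w),np.degrees(np.arctan2(-w[0],w[1])))
# red tongs top, tumbler, purple
A=np.array([[153,47]])*130/400+[390,140];B=np.array([[342,203]])*.4+[300,230];print("red",tri(S,A,D,B))
print(tri(S,[[343,178]],D,[[394,240]])[0])
```

```text
[[0.4378 0.2527 0.122 ]
 [0.4397 0.2774 0.1223]
 [0.4722 0.2725 0.1215]
 [0.4723 0.2494 0.1218]
 [0.4351 0.1447 0.1175]] [0.0267 0.4885 0.0948 0.0139 0.4539] [0.0402 0.7844 0.1497 0.0207 0.5624]
tongs [0.4555 0.263  0.1219]
[-0.0335  0.0041] [0.0009 0.0239] -6.969838733036302 -2.1915523189597703
bar [[ 0.5737 -0.3305  0.1707]
 [ 0.4928 -0.0863  0.1709]] [0.1843 0.3017] [0.1291 0.279 ] [ 0.5332 -0.2084  0.1708]
0.25722917249570676 18.322955769406523
red (array([[0.374 , 0.2185, 0.0888]]), array([0.1458]), array([0.2128]))
[[0.437  0.001  0.0468]]
```

```bash
cat >> h.py <<'E'
def go(x,y,z,yaw,st=None):
    """yaw: world angle (deg, mod 180) of tool y; prints shift in tool axes now, and turn"""
    from plant import readout
    st=st or readout.get_state(); Rt=R.from_quat(st["eef_rot"]).as_matrix()
    s=Rt.T@(np.array([x,y,z])-st["tool_pos"])*1000
    a,b=np.radians(yaw),0
    best=None
    for k in(0,np.pi):
        ty=np.array([np.cos(a+k),np.sin(a+k),0]);tz=np.array([0,0,-1.]);T=np.c_[np.cross(ty,tz),ty,tz]
        rv=R.from_matrix(Rt.T@T).as_rotvec()
        if best is None or np.linalg.norm(rv)<np.linalg.norm(best): best=rv;bt=T
    s2=bt.T@(np.array([x,y,z])-st["tool_pos"])*1000
    print("t",round(st["clock"],2),"q",np.round(st["q"],2),"shift now",np.round(s,1),"turn",np.round(best,3),"shift after turn",np.round(s2,1),"F",np.round(st["contact_force"],1),"open",round(st["opening"],3))
E
python3 -c "
from h import *
go(.4555,.263,.25,-7)"
```

```text
t 0.15 q [-1.11  0.69 -0.19  1.57  0.16  0.9  -0.22] shift now [-306.6 -197.2   10.4] turn [-1.000e-03  1.000e-03  1.268e+00] shift after turn [-279.6  233.9   10.1] F [-0.7 -0.1 -0.5] open 1.004
```

Request:
{"op": "carry_out", "data": {
  "motion": [
    [[-38, -25, 1, 0, 0, 0, 100], [-38, -25, 1, 0, 0, 0, 100], [-38, -25, 1, 0, 0, 0, 100], [-38, -25, 1, 0, 0, 0, 100], [-38, -25, 1, 0, 0, 0, 100], [-38, -24, 1, 0, 0, 0, 100], [-38, -24, 1, 0, 0, 0, 100], [-38, -24, 1, 0, 0, 0, 75]]
  ]
}}

```text
clock: 0.95
tool_pos: [0.4541, 0.263, 0.2526]
eef_rot: [0.211, 0.978, -0.0, -0.0]
contact_force: [0.2, -0.0, -0.5]
opening: 0.932
```

Request:
{"op": "carry_out", "data": {
  "motion": [
    [[0, 0, 0, 0, 0, 0.14, 75], [0, 0, 0, 0, 0, 0.14, 75], [0, 0, 0, 0, 0, 0.14, 75], [0, 0, 0, 0, 0, 0.14, 75], [0, 0, 0, 0, 0, 0.14, 75], [0, 0, 0, 0, 0, 0.14, 75], [0, 0, 0, 0, 0, 0.14, 75], [0, 0, 0, 0, 0, 0.14, 75]]
  ]
}}

```text
clock: 1.75
tool_pos: [0.4531, 0.2647, 0.2526]
eef_rot: [0.7, 0.714, -0.0, -0.0]
contact_force: [-0.4, 0.2, 0.3]
opening: 0.752
```

Request:
{"op": "carry_out", "data": {
  "motion": [
    [[0, 0, 0, 0, 0, 0.14, 75], [0, 0, 0, 0, 0, 0, 75], [0, 0, 0, 0, 0, 0, 75]]
  ]
}}

```text
clock: 2.05
tool_pos: [0.4532, 0.2648, 0.2526]
eef_rot: [0.745, 0.667, -0.0, 0.0]
contact_force: [0.4, -0.7, -0.0]
opening: 0.752
```

Run:
```python
from h import *
from plant import eyes,readout
import pickle
st=readout.get_state();print(st["tool_pos"])
go(.4555,.263,.25,-7,st)
s=eyes.snapshot("wrist");pickle.dump(s,open("w1.pkl","wb"));cv2.imwrite("pics/w1.png",s["pixels"][:,:,::-1])
print(proj(s,[[.4555,.263,.122],[.374,.2185,.089]]))
```

```text
[0.45317703 0.26476332 0.25260269]
t 2.05 q [-0.7   0.57  0.14  1.89 -0.12  0.69 -0.61] shift now [-1.5  2.5  2.6] turn [-0.     0.     0.012] shift after turn [-1.5  2.5  2.6] F [ 0.4 -0.7 -0. ] open 0.752
[[321.30102731 197.22855597]
 [246.85694101 237.91332232]]
```

View pics/w1.png

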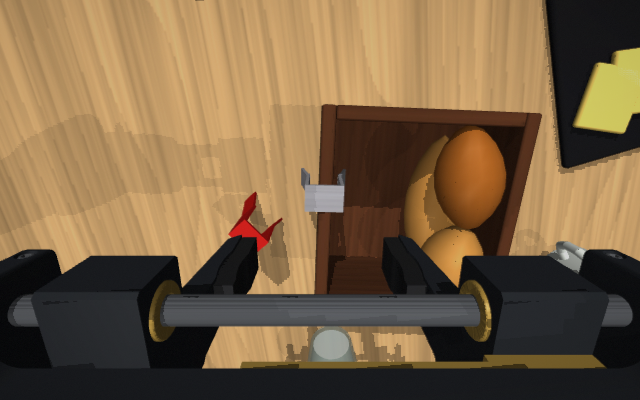

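The steel tongs' top is at wrist (324,198), within 3 px of the prediction (321,197). The red tongs, around (252,222), clear the fingers. I'll go down and grip.

Request:
{"op": "carry_out", "data": {
  "motion": [
    [[-2, 4, 25, 0, 0, 0, 75], [0, 0, 25, 0, 0, 0, 75], [0, 0, 25, 0, 0, 0, 75], [0, 0, 25, 0, 0, 0, 75], [0, 0, 20, 0, 0, 0, 75], [0, 0, 15, 0, 0, 0, 75], [0, 0, 7, 0, 0, 0, 75], [0, 0, 0, 0, 0, 0, 75]]
  ],
  "squeeze": 12
}}

```text
clock: 2.9
tool_pos: [0.4568, 0.2621, 0.1101]
eef_rot: [0.746, 0.666, -0.001, -0.0]
contact_force: [0.1, 0.0, 0.2]
opening: 0.749
```

Request:
{"op": "carry_out", "data": {
  "motion": [
    [[0, 0, 0, 0, 0, 0, 50], [0, 0, 0, 0, 0, 0, 44], [0, 0, 0, 0, 0, 0, 40], [0, 0, 0, 0, 0, 0, 35], [0, 0, 0, 0, 0, 0, 30], [0, 0, 0, 0, 0, 0, 25], [0, 0, 0, 0, 0, 0, 20], [0, 0, 0, 0, 0, 0, 20]]
  ]
}}

```text
clock: 3.7
tool_pos: [0.4573, 0.2625, 0.1111]
eef_rot: [0.746, 0.666, 0.0, -0.0]
contact_force: [-0.8, 0.3, 5.3]
opening: 0.384
```

Request:
{"op": "carry_out", "data": {
  "motion": [
    [[0, 0, -5, 0, 0, 0, 20], [0, 0, -10, 0, 0, 0, 20], [0, 0, -25, 0, 0, 0, 20], [0, 0, -30, 0, 0, 0, 20], [0, 0, -35, 0, 0, 0, 20], [0, 0, -35, 0, 0, 0, 20], [0, 0, -35, 0, 0, 0, 20], [0, 0, -25, 0, 0, 0, 20]]
  ]
}}

```text
clock: 4.5
tool_pos: [0.4574, 0.2622, 0.3136]
eef_rot: [0.746, 0.666, 0.001, 0.0]
contact_force: [0.1, -0.4, -1.7]
opening: 0.388
```

Run:
```python
from h import *
b=np.array([-.3145,.949]);c=np.array([.5332,-.2084])
p=c+.09*b;print(p)
go(p[0],p[1],.31,18.3)
```

```text
[ 0.504895 -0.12299 ]
t 4.5 q [-0.71  0.49  0.16  1.8  -0.1   0.85 -0.61] shift now [-377.3   91.1    3.2] turn [ 0.002 -0.001 -0.434] shift after turn [-380.6  -75.8    3.6] F [ 0.1 -0.4 -1.7] open 0.388
```

Request:
{"op": "carry_out", "data": {
  "motion": [
    [[-47, 11, 0, 0, 0, 0, 20], [-47, 12, 0, 0, 0, 0, 20], [-47, 11, 0, 0, 0, 0, 20], [-47, 12, 0, 0, 0, 0, 20], [-47, 11, 0, 0, 0, 0, 20], [-47, 12, 0, 0, 0, 0, 20], [-47, 11, 0, 0, 0, 0, 20], [-47, 11, 0, 0, 0, 0, 20]]
  ]
}}

```text
clock: 5.3
tool_pos: [0.5043, -0.1236, 0.3113]
eef_rot: [0.746, 0.666, 0.0, 0.0]
contact_force: [1.0, -0.3, -0.9]
opening: 0.384
```

Request:
{"op": "carry_out", "data": {
  "motion": [
    [[0, 0, 0, 0, 0, -0.11, 20], [0, 0, 0, 0, 0, -0.11, 20], [0, 0, 0, 0, 0, -0.11, 20], [0, 0, 0, 0, 0, -0.1, 20], [0, 0, 0, 0, 0, 0, 20], [0, 0, 0, 0, 0, 0, 20]]
  ]
}}

```text
clock: 5.9
tool_pos: [0.5045, -0.1217, 0.311]
eef_rot: [0.588, 0.809, 0.0, -0.0]
contact_force: [0.6, 0.3, -0.1]
opening: 0.384
```

Run:
```python
from h import *
from plant import eyes,readout
import pickle
st=readout.get_state();print(st["tool_pos"])
go(.5049,-.123,.31,18.3,st)
d={n:eyes.snapshot(n) for n in("scene","side","wrist")};pickle.dump(d,open("d2.pkl","wb"))
w=d["wrist"]["pixels"][:,:,::-1]
a=np.hstack([crop(d["scene"],160,60,200,150,400,300),crop(d["side"],310,60,120,90,400,300)])
cv2.imwrite("pics/c2.png",np.vstack([a,crop(d["wrist"],140,100,320,120,800,300)]))
b=np.array([[.5737,-.3305,.171],[.4928,-.0863,.171]]);print(proj(d["wrist"],b))
```

```text
[ 0.50450084 -0.12173335  0.31100261]
t 5.9 q [ 0.13  0.48  0.03  1.82 -0.02  0.84  0.48] shift now [-1.3 -0.   1. ] turn [ 0.    -0.    -0.006] shift after turn [-1.3 -0.   1. ] F [ 0.6  0.3 -0.1] open 0.384
[[319.79927956 384.09850254]
 [318.3081562  150.78760748]]
```

View pics/c2.png

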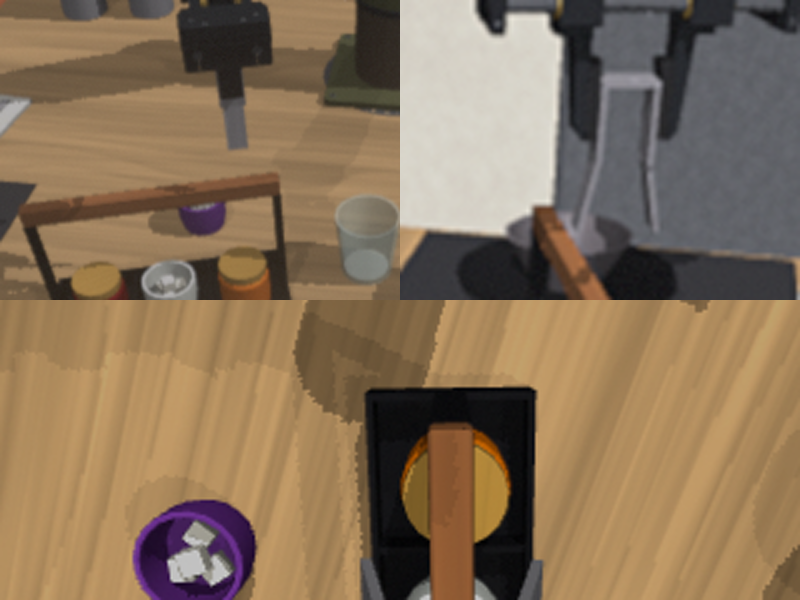

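Tongs' legs (centre wrist px ≈321) and bar (centre px ≈320.5, end row 150) line up, with the +y end free. I'll lower the tongs.

Request:
{"op": "carry_out", "data": {
  "motion": [
    [[-1, 1, 15, 0, 0, 0, 20], [0, 0, 20, 0, 0, 0, 20], [0, 0, 20, 0, 0, 0, 20], [0, 0, 20, 0, 0, 0, 20], [0, 0, 20, 0, 0, 0, 20], [0, 0, 20, 0, 0, 0, 20], [0, 0, 15, 0, 0, 0, 20], [0, 0, 5, 0, 0, 0, 20]]
  ]
}}

```text
clock: 6.85
tool_pos: [0.5053, -0.122, 0.1744]
eef_rot: [0.587, 0.809, -0.001, -0.001]
contact_force: [-0.3, 0.3, 0.1]
opening: 0.385
```

Request:
{"op": "carry_out", "data": {
  "motion": [
    [[0, 0, 2, 0, 0, 0, 20], [0, 0, 2, 0, 0, 0, 20], [0, 0, 2, 0, 0, 0, 20], [0, 0, 0, 0, 0, 0, 20]]
  ]
}}

```text
clock: 7.25
tool_pos: [0.5062, -0.1223, 0.17]
eef_rot: [0.587, 0.81, 0.0, 0.0]
contact_force: [0.2, -0.6, -0.8]
opening: 0.385
```

Request:
{"op": "carry_out", "data": {
  "motion": [
    [[0, 0, 1, 0, 0, 0, 20], [0, 0, 1, 0, 0, 0, 20], [0, 0, 0, 0, 0, 0, 20]]
  ]
}}

```text
clock: 7.55
tool_pos: [0.506, -0.1223, 0.1677]
eef_rot: [0.587, 0.81, 0.0, -0.0]
contact_force: [0.0, -0.1, -1.3]
opening: 0.386
```

Run:
```python
from h import *
from plant import eyes,readout
import pickle
d={n:eyes.snapshot(n) for n in("scene","side","wrist")};pickle.dump(d,open("d3.pkl","wb"))
a=np.hstack([crop(d["scene"],160,80,200,150,400,300),crop(d["side"],325,90,80,60,400,300)])
cv2.imwrite("pics/c3.png",np.vstack([a,crop(d["wrist"],140,100,320,120,800,300)]))
print(readout.get_state()["contact_force"])
```

```text
[ 1.5657008   0.02987862 -0.96237138]
```

View pics/c3.png

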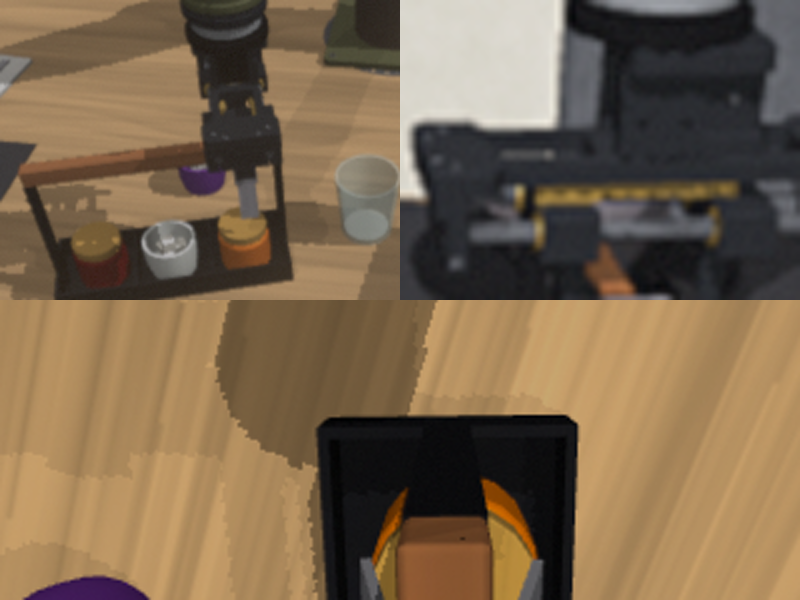

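The legs straddle the bar: bar centre at crop column 445, legs at 362 and 543. I'll lower to contact.

Request:
{"op": "carry_out", "data": {
  "motion": [
    [[0, -1, 1, 0, 0, 0, 20], [0, 0, 1, 0, 0, 0, 20], [0, 0, 0, 0, 0, 0, 20]]
  ]
}}

```text
clock: 8.0
tool_pos: [0.5049, -0.1227, 0.1661]
eef_rot: [0.587, 0.81, -0.0, 0.0]
contact_force: [-1.4, 0.8, 4.4]
opening: 0.386
```

Request:
{"op": "carry_out", "data": {
  "motion": [
    [[0, 0, 1, 0, 0, 0, 20], [0, 0, 0, 0, 0, 0, 20]]
  ]
}}

```text
clock: 8.2
tool_pos: [0.5049, -0.1228, 0.1659]
eef_rot: [0.587, 0.809, 0.0, 0.0]
contact_force: [-3.3, 0.9, 11.2]
opening: 0.388
```

Contact is made at the bow. I'll ease off and open.

Request:
{"op": "carry_out", "data": {
  "motion": [
    [[0, 0, -1, 0, 0, 0, 20], [0, 0, 0, 0, 0, 0, 42], [0, 0, 0, 0, 0, 0, 46], [0, 0, 0, 0, 0, 0, 50], [0, 0, 0, 0, 0, 0, 60], [0, 0, 0, 0, 0, 0, 75], [0, 0, 0, 0, 0, 0, 75]]
  ]
}}

```text
clock: 8.9
tool_pos: [0.5051, -0.1226, 0.1656]
eef_rot: [0.587, 0.81, 0.0, -0.0]
contact_force: [0.3, -0.1, -0.2]
opening: 0.742
```

Request:
{"op": "carry_out", "data": {
  "motion": [
    [[0, 0, -4, 0, 0, 0, 75], [0, 0, -8, 0, 0, 0, 75], [0, 0, -15, 0, 0, 0, 75], [0, 0, -20, 0, 0, 0, 75], [0, 0, -20, 0, 0, 0, 75], [0, 0, -20, 0, 0, 0, 75], [0, 0, -10, 0, 0, 0, 75], [0, 0, 0, 0, 0, 0, 75]]
  ]
}}

```text
clock: 9.7
tool_pos: [0.5059, -0.1228, 0.2642]
eef_rot: [0.587, 0.81, 0.001, 0.002]
contact_force: [-0.2, 0.3, 0.4]
opening: 0.753
```

Run:
```python
from h import *
from plant import eyes,readout
import pickle
d={n:eyes.snapshot(n) for n in("scene","side","wrist")};pickle.dump(d,open("d4.pkl","wb"))
a=np.hstack([crop(d["scene"],160,110,180,135,400,300),crop(d["side"],325,100,80,60,400,300)])
cv2.imwrite("pics/c4.png",np.vstack([a,crop(d["wrist"],160,110,320,120,800,300)]))
go(.5332,-.2084,.261,18.3)
```

```text
t 9.85 q [ 0.14  0.55  0.02  1.89 -0.02  0.71  0.48] shift now [-90.6   0.5   1. ] turn [-0.001 -0.001 -0.003] shift after turn [-90.6   0.2   1. ] F [0.1 0.1 0.4] open 0.752
```

View pics/c4.png

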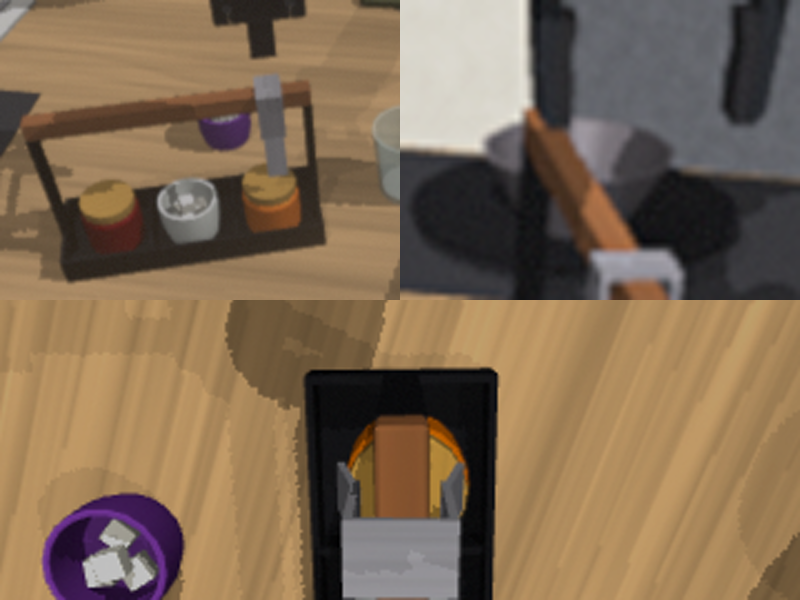

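Run:
```python
from h import *
import pickle
s=pickle.load(open("d4.pkl","rb"))["wrist"]
px=np.array([402/2.5+160,116/2.5+110,1]);v=R.from_quat(s["attitude"]).as_matrix()@np.linalg.inv(s["K"])@px
o=np.array(s["origin"]);e=o+v*(.175-o[2])/v[2];b=np.array([-.3145,.949,0]);print(e,e-.13*b)
c=e-.13*b;go(c[0],c[1],.261,18.3)
```

```text
[ 0.49371149 -0.0835625   0.175     ] [ 0.53459649 -0.2069325   0.175     ]
t 9.85 q [ 0.14  0.55  0.02  1.89 -0.02  0.71  0.48] shift now [-89.6   2.3   1. ] turn [-0.001 -0.001 -0.003] shift after turn [-89.6   2.    1. ] F [0.1 0.1 0.4] open 0.752
```

Two estimates of the middle agree within 2 mm. I'll move over it, then go down and grip.

Request:
{"op": "carry_out", "data": {
  "motion": [
    [[-25, 0, 0, 0, 0, 0, 60], [-30, 1, 0, 0, 0, 0, 60], [-25, 0, 0, 0, 0, 0, 60], [-9, 0, 0, 0, 0, 0, 60], [0, 0, 0, 0, 0, 0, 60], [0, 0, 0, 0, 0, 0, 60]]
  ]
}}

```text
clock: 10.45
tool_pos: [0.5332, -0.2053, 0.262]
eef_rot: [0.587, 0.81, 0.0, -0.001]
contact_force: [-0.5, 0.7, 0.0]
opening: 0.602
```

Request:
{"op": "carry_out", "data": {
  "motion": [
    [[0, 0, 15, 0, 0, 0, 60], [0, 0, 20, 0, 0, 0, 60], [0, 0, 20, 0, 0, 0, 60], [0, 0, 20, 0, 0, 0, 60], [0, 0, 15, 0, 0, 0, 60], [0, 0, 5, 0, 0, 0, 60], [0, 0, 0, 0, 0, 0, 60]]
  ]
}}

```text
clock: 11.15
tool_pos: [0.5333, -0.2054, 0.1672]
eef_rot: [0.586, 0.81, 0.0, -0.001]
contact_force: [0.6, 0.4, -0.5]
opening: 0.598
```

Run:
```python
from h import *
from plant import eyes
import pickle
go(.534,-.207,.168,18.3)
d={n:eyes.snapshot(n) for n in("scene","side","wrist")};pickle.dump(d,open("d5.pkl","wb"))
a=np.hstack([crop(d["scene"],160,110,180,135,400,300),crop(d["side"],325,100,80,60,400,300)])
cv2.imwrite("pics/c5.png",np.vstack([a,crop(d["wrist"],160,110,320,120,800,300)]))
```

```text
t 11.15 q [ 0.28  0.75  0.01  1.82 -0.01  0.58  0.61] shift now [-1.8  0.1 -0.8] turn [-0.001 -0.002 -0.002] shift after turn [-1.8  0.1 -0.8] F [ 0.6  0.4 -0.5] open 0.598
```

View pics/c5.png

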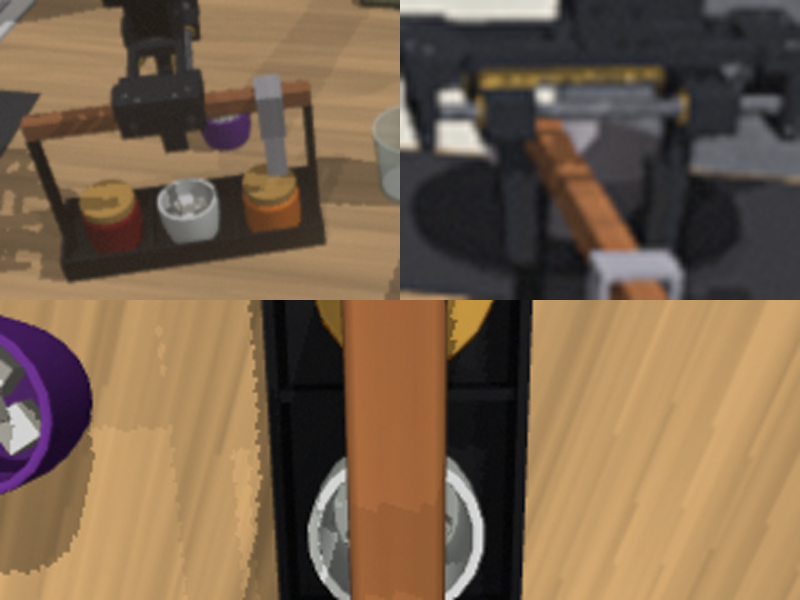

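Jaws are centred on the bar (bar column ≈318), with the tongs hanging clear. I'll close.

Request:
{"op": "carry_out", "data": {
  "motion": [
    [[0, 0, 0, 0, 0, 0, 40], [0, 0, 0, 0, 0, 0, 30], [0, 0, 0, 0, 0, 0, 24], [0, 0, 0, 0, 0, 0, 20], [0, 0, 0, 0, 0, 0, 17], [0, 0, 0, 0, 0, 0, 10], [0, 0, 0, 0, 0, 0, 0], [0, 0, 0, 0, 0, 0, 0]]
  ],
  "squeeze": 45
}}

```text
clock: 12.1
tool_pos: [0.534, -0.2068, 0.1677]
eef_rot: [0.587, 0.81, 0.0, 0.0]
contact_force: [0.7, 0.5, -0.1]
opening: 0.175
```

Request:
{"op": "carry_out", "data": {
  "motion": [
    [[0, 0, -1, 0, 0, 0, 0], [0, 0, -2, 0, 0, 0, 0], [0, 0, -3, 0, 0, 0, 0], [0, 0, -4, 0, 0, 0, 0], [0, 0, -4, 0, 0, 0, 0], [0, 0, -4, 0, 0, 0, 0], [0, 0, -2, 0, 0, 0, 0], [0, 0, 0, 0, 0, 0, 0]]
  ]
}}

```text
clock: 12.9
tool_pos: [0.5339, -0.207, 0.1881]
eef_rot: [0.587, 0.81, 0.0, 0.0]
contact_force: [-0.7, -0.8, -6.7]
opening: 0.176
```

Wrist load is 6.7 N, the full loaded weight. I'll continue up.

Request:
{"op": "carry_out", "data": {
  "motion": [
    [[0, 0, -3, 0, 0, 0, 0], [0, 0, -7, 0, 0, 0, 0], [0, 0, -10, 0, 0, 0, 0], [0, 0, -10, 0, 0, 0, 0], [0, 0, -10, 0, 0, 0, 0], [0, 0, -10, 0, 0, 0, 0], [0, 0, -10, 0, 0, 0, 0], [0, 0, -10, 0, 0, 0, 0]]
  ]
}}

```text
clock: 13.7
tool_pos: [0.5336, -0.2069, 0.2587]
eef_rot: [0.587, 0.81, 0.0, 0.0]
contact_force: [0.2, -0.5, -6.0]
opening: 0.177
```

Request:
{"op": "carry_out", "data": {
  "motion": [
    [[0, 0, -6, 0, 0, 0, 0], [0, 0, -3, 0, 0, 0, 0], [0, 0, -1, 0, 0, 0, 0], [0, 0, 0, 0, 0, 0, 0], [0, 0, 0, 0, 0, 0, 0], [0, 0, 0, 0, 0, 0, 0], [0, 0, 0, 0, 0, 0, 0], [0, 0, 0, 0, 0, 0, 0]]
  ]
}}

```text
clock: 14.5
tool_pos: [0.5336, -0.2069, 0.2675]
eef_rot: [0.587, 0.81, -0.0, -0.0]
contact_force: [-0.3, -0.5, -6.4]
opening: 0.174
```

Run:
```python
from h import *
from plant import eyes
import pickle
go(.534,-.207,.268,18.3)
d={n:eyes.snapshot(n) for n in("scene","side")};pickle.dump(d,open("d6.pkl","wb"))
cv2.imwrite("pics/c6.png",np.hstack([crop(d["scene"],130,20,240,240,400,400),crop(d["side"],300,60,140,140,400,400)]))
cv2.imwrite("pics/full6.png",np.vstack([d["scene"]["pixels"],d["side"]["pixels"]])[:,:,::-1])
```

```text
t 14.5 q [ 0.28  0.61  0.02  1.73 -0.01  0.81  0.62] shift now [-0.2  0.3 -0.5] turn [-0.    -0.    -0.003] shift after turn [-0.2  0.3 -0.5] F [-0.3 -0.5 -6.4] open 0.174
```

View pics/c6.png

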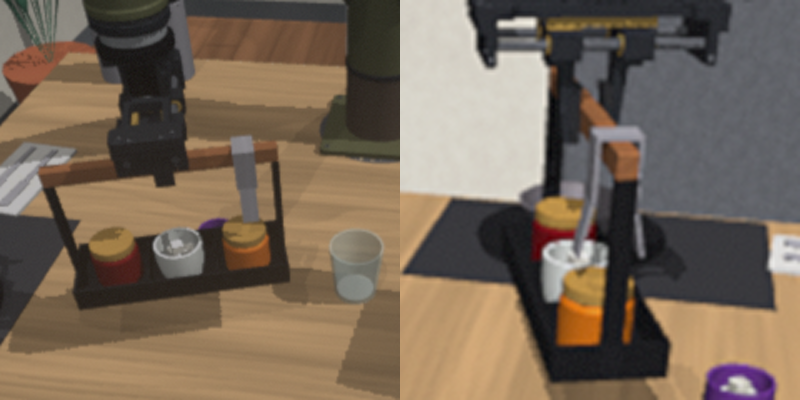

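Lifted: jars, pot and tongs are all in place in both views. I'll check level numerically, and check the bystanders by image difference.

Run:
```python
from h import *
import pickle
from plant import readout
d=pickle.load(open("d6.pkl","rb"));o=pickle.load(open("d0.pkl","rb"))
A=np.array([[40,171],[277,147]])*.6+[130,20];B=np.array([[156,73],[223,155]])*.35+[300,60]
print("bar",np.round(tri(d["scene"],A,d["side"],B)[0],4))
A=np.array([[78,307],[289,280]])*.6+[130,20];print("scene tray lower corners seen",A)
a=np.radians(18.3);M=np.array([[np.cos(a),-np.sin(a)],[np.sin(a),np.cos(a)]])
print(proj(d["scene"],[[*(M@[.045,y]+[.534,-.207]),.10] for y in(-.13,.13)]))
for n,bx in dict(mug=(340,275,75,75),bowl=(238,268,76,70),box=(388,190,122,85),tumbler=(325,155,38,50)).items():
    x,y,w,h=bx;print(n,cv2.absdiff(d["scene"]["pixels"],o["scene"]["pixels"])[y:y+h,x:x+w].mean().round(2))
print(np.abs(readout.get_state()["qd"]).max())
```

```text
bar [[ 0.5726 -0.3327  0.268 ]
 [ 0.4959 -0.0853  0.2712]]
scene tray lower corners seen [[176.8 204.2]
 [303.4 188. ]]
[[178.40216578 205.59870904]
 [305.07413345 188.80612137]]
mug 4.14
bowl 3.18
box 3.18
tumbler 7.05
0.001483120564996293
```

Run:
```python
import pickle,cv2,numpy as np
from plant import ticket,readout
d=pickle.load(open("d6.pkl","rb"));o=pickle.load(open("d0.pkl","rb"))
g=lambda s:cv2.Canny(s["pixels"],60,150).astype(float)
for n,(v,x,y,w,h) in dict(mug=("scene",340,275,75,75),bowl=("scene",238,268,76,70),box=("scene",388,190,122,85),tumbler=("scene",325,155,38,50),tumbler2=("side",370,210,48,58),box2=("side",230,230,170,165)).items():
    f=lambda q:g(q[v])[y:y+h,x:x+w].copy()
    print(n,np.round(cv2.phaseCorrelate(f(o),f(d)),2) if 0 else [np.round(k,2) for k in cv2.phaseCorrelate(f(o),f(d))])
print(ticket.finish_job(),readout.get_state()["contact_force"])
```

```text
mug [array([0.52, 0.53]), np.float64(0.99)]
bowl [array([0.07, 0.21]), np.float64(0.84)]
box [array([0.55, 0.02]), np.float64(0.87)]
tumbler [array([-0.  ,  0.36]), np.float64(0.88)]
tumbler2 [array([0.24, 0.11]), np.float64(0.74)]
box2 [array([ 0.06, -0.04]), np.float64(0.81)]
the job is handed in; nothing more can be done
the job is handed in; nothing more can be done
```

The steel tongs now hang astride the caddy's bar, about 8–9 cm from the middle towards the +y end. I then gripped the bar at its middle and lifted the caddy about 10 cm (TCP z went from 0.168 to 0.268). I handed the job in at about 14.6 s with the arm still.

**Last checks:**
- **Contents:** both jars, the sugar pot and the tongs are in place in the scene and side views. The wrist load of 6.4–6.7 N roughly matches the stated 0.7 kg load.
- **Level:** the two bar ends measured 3 mm apart in height, about 0.7° of tilt, which is close to the measuring error. The tray's lower corners appear within 2 px of where a level caddy would put them.
- **Bystanders:** mug, bowl, glass and bread box show shifts of about half a pixel or less against the first image. Raw brightness did change around them, most at the glass (7 grey levels); I put this down to shadows and did not check it further.

No check failed. The force readings stayed low; the highest I saw was about 12 N, while setting the tongs down.

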